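# Empty the pot mould and add the casting to the stack

## Robot

A 7-joint arm with a two-finger parallel gripper is mounted at the origin on the work surface. World frame = base frame: x ahead of the robot, y to its left, z up, the work surface at z = 0. Lengths are in m, angles in rad, forces in N, time in s.
With the tool pointing down it reaches from about 0.4 to 0.9 m from the base axis. Payload 5.5 kg.
Tool frame: the origin (TCP) lies midway between the tips of the shut fingers; the grasp point (between the pads) lies 19 mm behind it (manip.grip_depth is the distance from the TCP to the grasp point, in m); z points along the fingers, y is the line along which they close (so a half turn about z gives the same grasp; the last joint's range is limited). The gripper opens to 92 mm and grips with 3 to 60 N. Pads are 19 mm wide; open, the fingers measure 130 mm over their backs; the gripper's body (75 mm by 190 mm) begins 47 mm behind the grasp point.
Start: joints at [1.476, 0.501, -0.427, 1.55, 0.221, 1.138, -0.21], TCP at [0.228, -0.609, 0.227] pointing down, gripper open.
Joint ranges: [-2.88, 2.88], [-0.31, 2.03], [-1.54, 1.56], [0.2, 2.42], [-1.41, 4.55], [0.19, 2.02], [-2.57, 2.57]. Speed limits (rad/s): [2.57, 2.57, 3.14, 3.14, 3.14, 3.14, 3.14].

## Interface

Orientations are given as a unit quaternion [x, y, z, w].
In Python, from bench import manip, effector, viewer gives the robot as it stands. Calls block until the motion is done:
- manip.move_pose(position, orientation): joint-space move of the TCP to a pose.
- manip.servo_line(position, ori=None, vel=0.15): straight line of the TCP; ori=None keeps the orientation; vel is the mean speed in m/s.
- manip.movej(angles): joint-space move.
- effector.open_jaws() and effector.close(f_grip=None): open the fingers fully, or close them until they stop; f_grip is the grip in N (None keeps the last).
- manip.sleep(seconds).
- manip.solve_ik(position, orientation): joint angles nearest the present ones, or None.
- viewer.get_image(name): name is "scene" or "top" or "wrist"; returns the picture (480x640x3 uint8, red, green, blue); there is no depth.
- viewer.get_calibration(name): a dict with "vfov" (degrees; the focal length in pixels is half the picture's height over the tangent of half this angle, whatever the lens; pixels are square), "cx", "cy" (the principal point, pixels), "eye" and "attitude" of the camera in the world. Camera axes: x right, y down, z forward; pixel columns grow to the right and rows downward; lengths in m; the calibration is good to about 2 mm. A picture is of the moment at which its call begins: read the wrist's pose just before it. get_calibration takes no time and is no camera call; for the wrist camera it gives the pose at the moment of the call.
A pose or a line that the arm cannot do raises manip.PlanningError and nothing moves.
- manip.hand_in(): hands the job in; it is judged then, once.
Readings, each from a call of its own:
- manip.current_clock(): time.
- manip.current_q(): joint angles.
- manip.current_joint_velocities(): joint speeds.
- manip.current_tau(): joint torques, N m.
- manip.current_tool_pos(): TCP position.
- manip.current_tcp_rot(): TCP orientation.
- manip.current_force(): force on the tool from outside, world axes, zero at the start.
- manip.current_wrist_torque(): the same for the moment, N m.
- manip.current_finger_gap(): finger opening in m.
- manip.current_gripper_force(): force on a finger pad.
Only numpy, scipy, OpenCV 4.12 (cv2) and the standard library are available. Lean on these libraries where they do the work, as an engineer would, in place of code of your own. Each camera call takes 0.05 s, during which the arm holds its last target. There are 200 camera calls.

## Task

Lift the finished terracotta pot out of the plaster mould and nest it, upright and fully home, on the stack of identical pots standing on the wooden board. Lower it into place rather than dropping it; leave the stack standing on its board and the other things on the table undisturbed.

Things in the scene. Friction and masses are not known exactly. Their poses are not given: they have to be found in the camera images.
- pot: orange-brown terracotta pot sitting in the mould, 80 mm high, about 250 g, round about z: tapered body 50 mm high (outer diameter 68 mm at foot, 89 mm at top), then an upright collar 30 mm high (outer diameter 110 mm, wall 8 mm, mouth 94 mm, 25 mm deep to an inner step). Origin: centre of the underside, z up to the mouth. The collar wall can be pinched from above, one finger inside, one outside.
- mould: square plaster mould block with black straps, 150 x 150 x 64 mm high, fixed to the table; round tapered cavity open at the top (mouth diameter 94 mm, in the middle). Origin: centre of the underside, on the table; z up. The pot in it has its origin 14 mm above this one: body in the cavity, collar resting on the top face and standing 30 mm proud.
- board: square light wooden board, 160 x 160 x 12 mm, fixed to the table, carries the stack. Origin: centre of the underside.
- stack_low: bottom pot of the stack, loose, standing on the board (origin 12 mm above the table): same as the pot in the mould.
- stack_top: top pot of the stack, loose, nested in the bottom one: same shape. Nested pots sit concentrically with the upper collar's underside on the lower rim, origins 30 mm apart in height; radial play is about 2 mm and the taper guides the foot in. Its rim is 122 mm above the table at the start.
- bowl: blue ceramic bowl, 130 mm across, 55 mm high, different shape, bystander. Origin: centre of the underside.
- jar: glaze jar with green lid, 64 mm across, 80 mm high, bystander. Origin: centre of the underside.
- spray: blue bottle, 68 mm across, 190 mm high, bystander. Origin: centre of the underside.
- brushes: yellow beaker full of brushes, 72 mm across, about 200 mm high with the brushes, bystander. Origin: centre of the underside.
Not all that is in view belongs to the job. Of the things shaped like the board, the wooden one is meant.

How it is judged:
By the outcome, as a careful person would: the job done as asked, in the order asked, and still so for the second after the job is handed in, with the robot touching nothing.
It also fails if it takes over 42 s, if anything falls off the work surface, if the arm or the gripper's body presses on something with over 40 N, if the wrist force passes 120 N, or if a joint passes its speed limit or range.

## Working session

There is one attempt and no reset: what is moved stays moved. The work goes in short steps, each a Python script; the robot and the scene stay as the last script left them, time stands still between calls to the robot, and variables do not carry over. Pictures are saved under pics/ and viewed, at most 10 in all, crops included, and the job is handed in when it is done.

```bash
mkdir -p pics; ls; python3 - <<'E'
from bench import manip, effector, viewer
import cv2
for n in ("scene","top"):
    cv2.imwrite(f"pics/{n}0.png",viewer.get_image(n)[:,:,::-1]); print(n,viewer.get_calibration(n))
print(viewer.get_calibration("wrist"),manip.current_tcp_rot(),manip.current_clock(),manip.current_finger_gap(),manip.grip_depth)
E
```

```text
pics
scene {'vfov': 44.2385388358571, 'cx': 309.12764205275556, 'cy': 239.36220980482568, 'eye': array([ 1.20508404, -0.63706826,  1.16714518]), 'attitude': array([ 0.86760309,  0.36734829, -0.13569434, -0.30644276])}
top {'vfov': 50.51788317781599, 'cx': 313.64429052022973, 'cy': 244.63476274413895, 'eye': array([0.40598916, 0.01548569, 1.2629126 ]), 'attitude': array([ 0.71545092, -0.69685081,  0.04023701, -0.03016466])}
{'vfov': 61.358824150881816, 'cx': 314.8789949392979, 'cy': 237.4114286054325, 'eye': array([ 0.30467871, -0.58196962,  0.38309221]), 'attitude': array([ 0.81170561, -0.56392064, -0.08765558,  0.1242739 ])} [ 9.84032468e-01  1.77986925e-01 -1.20648819e-04 -8.61031628e-04] 0.1 0.09163754313672794 0.0188
```

View pics/top0.png

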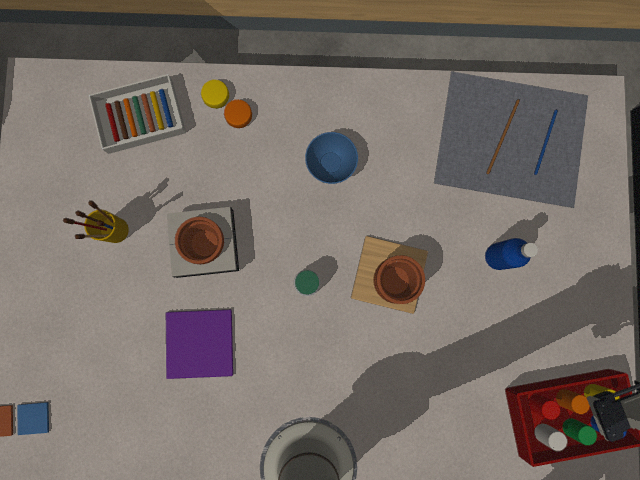

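View pics/scene0.png

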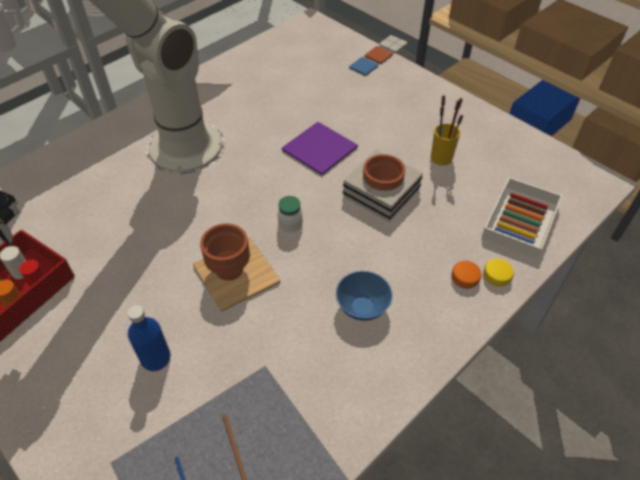

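```bash
cat > cam.py <<'E'
import numpy as np
from scipy.spatial.transform import Rotation as R
def ray(cal,uv):
    f=240/np.tan(np.radians(cal["vfov"]/2))
    d=np.array([(uv[0]-cal["cx"])/f,(uv[1]-cal["cy"])/f,1])
    return R.from_quat(cal["attitude"]).apply(d)
def hit(cal,uv,z):
    d=ray(cal,uv); return cal["eye"]+d*(z-cal["eye"][2])/d[2]
def proj(cal,p):
    f=240/np.tan(np.radians(cal["vfov"]/2))
    c=R.from_quat(cal["attitude"]).inv().apply(np.asarray(p)-cal["eye"])
    return np.array([cal["cx"],cal["cy"]])+f*c[...,:2]/c[...,2:]
E
python3 - <<'E'
from bench import viewer
from cam import *
import cv2
im=cv2.imread("pics/top0.png"); a=im[190:300,150:270]; b=im[220:330,340:460]
cv2.imwrite("pics/crop0.png",cv2.resize(np.vstack([np.hstack([a,b])]),None,fx=3.3,fy=3.3,interpolation=cv2.INTER_CUBIC))
t=viewer.get_calibration("top"); s=viewer.get_calibration("scene")
print("base",proj(t,[0,0,0.]),proj(s,[0,0,0.]))
for n,uv,us,z in (("pot",(200,240),(384,171),.094),("stack",(399,279),(225,241),.122),("bowl",(331,157),(364,290),.055),("jar",(307,282),(289,203),.08),("spray",(529,250),(136,314),.19),("beaker",(110,225),(446,130),.1)):
    print(n,hit(t,uv,z),hit(s,us,z))
E
```

```text
base [307.57298088 466.11583344] [185.1418505  145.29715809]
pot [0.526651   0.26232744 0.094     ] [0.53874034 0.25706424 0.094     ]
stack [ 0.44790498 -0.19289208  0.122     ] [ 0.45342087 -0.19526607  0.122     ]
bowl [ 0.74199162 -0.03688471  0.055     ] [ 0.73818975 -0.0310837   0.055     ]
jar [0.43692296 0.01331307 0.08      ] [0.43953782 0.01404512 0.08      ]
spray [ 0.51436935 -0.45772605  0.19      ] [ 0.52417218 -0.46251603  0.19      ]
beaker [0.55498225 0.46824788 0.1       ] [0.55499472 0.49259766 0.1       ]
```

View pics/crop0.png

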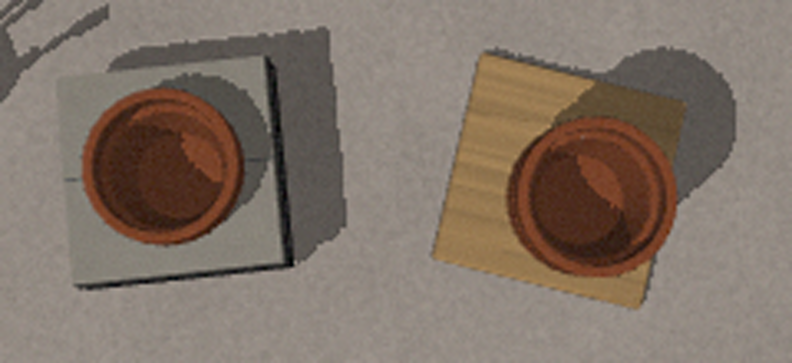

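```bash
python3 - <<'E'
from bench import manip, viewer
from cam import *
c=viewer.get_calibration("wrist"); p=manip.current_tool_pos(); r=R.from_quat(manip.current_tcp_rot())
rc=r.inv()*R.from_quat(c["attitude"]); tc=r.inv().apply(c["eye"]-p)
print("cam in tool",tc,rc.as_matrix().round(3))
down=R.from_quat([1,0,0,0])
pot=np.array([.530,.261]); st=np.array([.449,-.194])
for a in range(0,360,30):
    d=np.array([np.cos(np.radians(a)),np.sin(np.radians(a))])
    out=[]
    for s in (1,-1):
        # tool y = s*d
        y=np.r_[s*d,0]; z=np.array([0,0,-1.]); x=np.cross(y,z)
        q=R.from_matrix(np.c_[x,y,z]).as_quat()
        o=[]
        for xy,zz in ((pot,.072),(pot,.3),(st,.13),(st,.3)):
            k=manip.solve_ik([*(xy+.051*d),zz],q); o.append(None if k is None else (k.round(1)[[0,4,6]].tolist() if hasattr(k,'round') else k))
        out.append(o)
    print(a,out)
print(manip.current_clock())
E
```

```text
cam in tool [ 0.08161311  0.00216827 -0.15731174] [[-0.002 -0.954 -0.301]
 [ 1.    -0.002 -0.001]
 [ 0.    -0.301  0.954]]
0 [[[0.2, 0.9, -1.1], [0.3, 0.7, -1.0], [1.0, 0.5, -0.1], [1.1, 0.3, 0.1]], [[0.3, 1.1, 1.9], [0.3, 0.7, 2.2], [-0.5, -0.7, -2.2], [-0.6, -0.3, -2.5]]]
30 [[[0.1, 0.8, -0.6], [0.3, 0.7, -0.5], [1.0, 0.6, 0.3], [1.1, 0.3, 0.6]], [[-1.1, -0.8, -2.5], [-1.3, -0.8, -2.5], [0.6, 0.2, -2.5], [0.8, 0.1, -2.4]]]
60 [[[0.1, 0.7, -0.1], [0.3, 0.7, -0.0], [1.0, 0.5, 0.8], [1.3, 0.3, 1.0]], [[-0.7, -0.2, -2.5], [-0.7, -0.1, -2.6], [0.7, 0.3, -2.1], [0.9, 0.1, -2.0]]]
90 [[[0.1, 0.8, 0.4], [0.3, 0.7, 0.5], [1.1, 0.6, 1.3], [1.3, 0.2, 1.6]], [[-0.1, 0.5, -2.6], [-0.4, 0.1, -2.2], [0.8, 0.3, -1.6], [1.0, 0.1, -1.4]]]
120 [[[0.3, 1.1, 0.7], [0.3, 0.6, 1.0], [1.3, 0.7, 1.7], [1.5, 0.2, 2.2]], [[-0.0, 0.6, -2.1], [-0.1, 0.2, -1.8], [0.9, 0.3, -1.1], [1.1, 0.1, -0.8]]]
150 [[[0.3, 1.1, 1.2], [0.3, 0.5, 1.6], [-0.7, -0.8, -2.6], None], [[0.1, 0.7, -1.7], [0.2, 0.4, -1.4], [1.0, 0.3, -0.5], [1.2, 0.0, -0.2]]]
180 [[[0.4, 1.1, 1.8], [0.4, 0.5, 2.2], [-0.5, -0.6, -2.2], None], [[0.4, 1.1, -1.4], [0.4, 0.5, -1.0], [1.1, 0.4, 0.0], [1.3, 0.1, 0.3]]]
210 [[[0.4, 1.0, 2.3], [-1.5, -0.6, -2.6], [0.8, 0.2, -2.3], [0.9, 0.0, -2.2]], [[0.3, 0.9, -0.7], [0.5, 0.5, -0.4], [1.2, 0.4, 0.6], [1.4, 0.1, 0.8]]]
240 [[[-0.6, -0.2, -2.4], [-0.7, -0.1, -2.5], [0.8, 0.2, -1.8], [1.0, 0.1, -1.7]], [[0.3, 0.7, -0.0], [0.5, 0.5, 0.1], [1.2, 0.5, 1.0], [1.4, 0.2, 1.3]]]
270 [[[0.2, 0.6, -2.5], [0.4, 0.4, -2.4], [0.9, 0.3, -1.4], [1.0, 0.1, -1.2]], [[0.2, 0.7, 0.6], [0.5, 0.6, 0.7], [1.3, 0.6, 1.5], [1.4, 0.3, 1.7]]]
300 [[[0.2, 0.7, -2.0], [0.1, 0.2, -1.7], [0.9, 0.4, -0.9], [1.0, 0.2, -0.8]], [[0.4, 1.1, 0.9], [0.4, 0.6, 1.2], [1.3, 0.9, 1.8], [1.4, 0.5, 2.1]]]
330 [[[0.3, 0.8, -1.6], [0.3, 0.5, -1.4], [1.0, 0.4, -0.5], [1.1, 0.2, -0.4]], [[0.4, 1.1, 1.4], [0.4, 0.7, 1.7], [-0.5, -1.0, -2.5], [1.3, 0.5, 2.6]]]
0.1
```

```bash
cat >> cam.py <<'E'
import json
def pose(a,s=1):
    d=np.array([np.cos(np.radians(a)),np.sin(np.radians(a)),0]); y=s*d; z=np.array([0,0,-1.]); x=np.cross(y,z)
    return d,x,R.from_matrix(np.c_[x,y,z]).as_quat()
E
python3 - <<'E'
from bench import manip, viewer
from cam import *
import cv2
d,x,q=pose(30); D={}
p=manip.current_tool_pos(); manip.servo_line([p[0],p[1],.30],vel=.25)
for n,xy in (("stack",[.449,-.194]),("pot",[.530,.261])):
    t=np.r_[xy,.30]-.06*x
    manip.move_pose(t,q); manip.sleep(.2)
    c=viewer.get_calibration("wrist"); im=viewer.get_image("wrist")
    cv2.imwrite(f"pics/w_{n}.png",im[:,:,::-1]); D[n]={k:np.asarray(v).tolist() for k,v in c.items()}
    print(n,manip.current_tool_pos(),manip.current_clock())
json.dump(D,open("cal.json","w"))
a,b=[cv2.imread(f"pics/w_{n}.png") for n in("stack","pot")]
cv2.imwrite("pics/w_both.png",cv2.resize(np.hstack([a,b]),(800,300),interpolation=cv2.INTER_AREA))
E
```

```text
stack [ 0.47872211 -0.24676316  0.2998802 ] 2.4083
pot [0.56037684 0.20802402 0.29999536] 4.35
```

View pics/w_both.png

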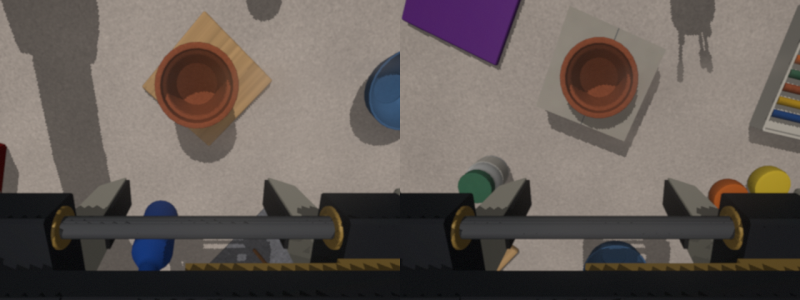

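```bash
cat > ov.py <<'E'
from cam import *
import cv2
D=json.load(open("cal.json")); out=[]
th=np.linspace(0,2*np.pi,361)
def circ(c,xy,r,z): return proj(c,np.c_[xy[0]+r*np.cos(th),xy[1]+r*np.sin(th),th*0+z])
from scipy.optimize import minimize
for n,z in (("stack",.122),("pot",.094)):
    c={k:np.array(v) for k,v in D[n].items()}; im=cv2.imread(f"pics/w_{n}.png")
    b,g,r=[im[...,i].astype(float) for i in range(3)]
    m=((r>1.75*g)&(r>45)).astype(np.uint8); m[250:]=0
    k,l,s,ce=cv2.connectedComponentsWithStats(m); i=1+np.argmax(s[1:,4])
    cnt=cv2.findContours((l==i).astype(np.uint8),cv2.RETR_EXTERNAL,cv2.CHAIN_APPROX_NONE)[0][0]
    m2=cv2.drawContours(np.zeros(m.shape,np.uint8),[cnt],-1,1,-1).astype(bool)
    def sil(xy):
        p=np.r_[circ(c,xy,.055,z),circ(c,xy,.055,z-.03)].astype(np.float32)
        return cv2.convexHull(p)[:,0]
    def cost(xy):
        w=np.zeros(m.shape,np.uint8); cv2.fillConvexPoly(w,np.round(sil(xy)*16).astype(np.int32),1,cv2.LINE_8,4)
        return (w.astype(bool)^m2).sum()
    x0=hit(c,ce[i],z-.01)[:2]
    res=minimize(cost,x0,method="Nelder-Mead",options=dict(initial_simplex=[x0,x0+[.006,0],x0+[0,.006]],xatol=1e-4))
    print(n,x0,res.x,res.fun,m2.sum())
    cx,cy=map(int,ce[i]); S=5
    cr=cv2.resize(im[cy-58:cy+62,cx-40-38:cx+78],None,fx=S,fy=S,interpolation=cv2.INTER_CUBIC)[:,:]
    for rr,col in ((.055,(0,255,0)),(.047,(255,255,0))):
        p=(circ(c,res.x,rr,z)-[cx-78,cy-58]+.5)*S
        cv2.polylines(cr,[p.astype(np.int32)],True,col,1)
    out.append(cv2.resize(cr,None,fx=.51,fy=.51,interpolation=cv2.INTER_AREA))
cv2.imwrite("pics/ov.png",np.hstack(out)); print(np.hstack(out).shape)
E
python3 ov.py
```

```text
stack [ 0.46328655 -0.21558748] [ 0.46928033 -0.22161843] 9457.0 4752
pot [0.33822634 0.23994456] [0.33117085 0.25715567] 2265.0 11938Traceback (most recent call last):
  File "ov.py", line 24, in <module>
    cr=cv2.resize(im[cy-58:cy+62,cx-40-38:cx+78],None,fx=S,fy=S,interpolation=cv2.INTER_CUBIC)[:,:]
       ~~~~~~~~~~^^^^^^^^^^^^^^^^^^^^^^^^^^^^^^^^^^^^^^^^^^^^^^^^^^^^^^^^^^^^^^^^^^^^^^^^^^^^^
cv2.error: OpenCV(4.12.0) /io/opencv/modules/imgproc/src/resize.cpp:4208: error: (-215:Assertion failed) !ssize.empty() in function 'resize'
```

```bash
sed -i 's/m=((r>1.75\*g)&(r>45))/m=((r>1.5*g)\&(r>1.7*b)\&(r>30))/; s/m\[250:\]=0/m[230:]=0; m[:,:200]=0; m[:,430:]=0/' ov.py; python3 ov.py
```

```text
stack [ 0.4482888  -0.19618632] [ 0.44962547 -0.19900907] 774.0 14422
pot [0.52839906 0.26768211] [0.53021977 0.26465692] 741.0 12541
(306, 796, 3)
```

View pics/ov.png

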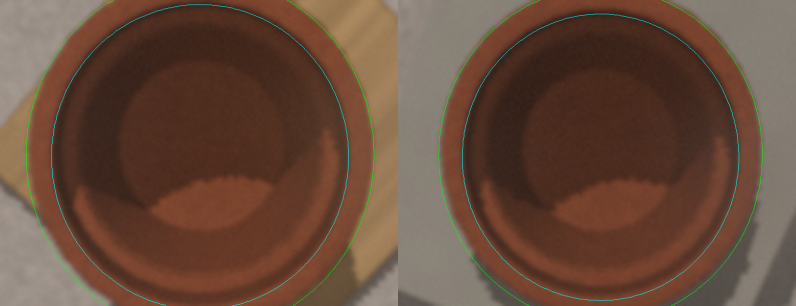

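```bash
python3 - <<'E'
from bench import manip, viewer
from cam import *
import cv2
d,x,q=pose(30); D=json.load(open("cal.json"))
for n,xy,h in (("pot",[.530,.265],.094),("stack",[.449,-.197],.122)):
    t=np.r_[xy,.30]+x*((.457-h)*.3153-.0816)
    manip.move_pose(t,q); manip.sleep(.2)
    c=viewer.get_calibration("wrist"); im=viewer.get_image("wrist")
    cv2.imwrite(f"pics/w_{n}2.png",im[:,:,::-1]); D[n+"2"]={k:np.asarray(v).tolist() for k,v in c.items()}
    print(n,manip.current_clock())
json.dump(D,open("cal.json","w"))
E
cat > fit.py <<'E'
from cam import *
import cv2
from scipy.optimize import least_squares
D=json.load(open("cal.json")); out=[]; th=np.linspace(0,2*np.pi,361)
V=[]
for n,z in (("stack",.122),("pot",.094),("stack2",.122),("pot2",.094)):
    c={k:np.array(v) for k,v in D[n].items()}; im=cv2.imread(f"pics/w_{n}.png")
    b,g,r=[im[...,i].astype(float) for i in range(3)]
    m=((r>1.5*g)&(r>1.7*b)&(r>30)).astype(np.uint8); m[340:]=0; m[:,200:]*=1; m[:,:200]=0; m[:,430:]=0
    k,l,s,ce=cv2.connectedComponentsWithStats(m); i=1+np.argmax(s[1:,4])
    cnt=cv2.findContours((l==i).astype(np.uint8),cv2.RETR_EXTERNAL,cv2.CHAIN_APPROX_NONE)[0]
    cnt=cv2.convexHull(max(cnt,key=len))
    V.append((n,z,c,im,cnt,ce[i]))
def dist(c,p,k):
    f=240/np.tan(np.radians(c["vfov"]/2)); pp=np.array([c["cx"],c["cy"]]); u=(p-pp)/f
    return pp+f*u*(1+k*(u**2).sum(1,keepdims=True))
def circ(c,xy,r,z,k): return dist(c,proj(c,np.c_[xy[0]+r*np.cos(th),xy[1]+r*np.sin(th),th*0+z]),k)
def res(P,sel):
    k=P[0]; o=[]
    for v,(n,z,c,im,cnt,ce) in enumerate(V):
        if v not in sel: continue
        xy=P[1:3] if n[0]=="s" else P[3:5]
        hull=cv2.convexHull(np.r_[circ(c,xy,.055,z,k),circ(c,xy,.055,z-.03,k)].astype(np.float32))
        # dense sample of mask hull contour vs model hull
        L=cnt[:,0].astype(float); L=np.r_[L,L[:1]]; s=np.r_[0,np.cumsum(np.hypot(*np.diff(L,axis=0).T))]
        t=np.linspace(0,s[-1],180); pts=np.c_[np.interp(t,s,L[:,0]),np.interp(t,s,L[:,1])]
        o+=[cv2.pointPolygonTest(hull,(float(a),float(b)),True) for a,b in pts]
    return np.array(o)
if __name__=="__main__":
    for sel in ([0,1],[2,3],[0,1,2,3]):
        s=least_squares(res,[0,.449,-.197,.53,.265],args=(sel,),loss="soft_l1",x_scale=[.1,.01,.01,.01,.01],diff_step=1e-3)
        e=res(s.x,sel); print(sel,s.x.round(4),np.abs(e).mean(),e.mean())
    for n,z,c,im,cnt,ce in V[2:]:
        xy=s.x[1:3] if n[0]=="s" else s.x[3:5]; cx,cy=map(int,ce); S=3
        cr=cv2.resize(im[cy-90:cy+90,cx-65*1:cx+66],None,fx=S,fy=S,interpolation=cv2.INTER_CUBIC) if 0 else cv2.resize(im[cy-85:cy+85,cx-85:cx+85],None,fx=S,fy=S,interpolation=cv2.INTER_CUBIC)
        for rr,zz,col in ((.055,z,(0,255,0)),(.047,z,(255,255,0)),(.055,z-.03,(255,0,255))):
            cv2.polylines(cr,[((circ(c,xy,rr,zz,s.x[0])-[cx-85,cy-85]+.5)*S).astype(np.int32)],True,col,1)
        out.append(cr[:, 55:455])
    cv2.imwrite("pics/ov2.png",np.hstack(out))
E
python3 fit.py
```

```text
pot 5.075
stack 7.0583
[0, 1] [-0.1307  0.4486 -0.1966  0.5288  0.2677] 0.614427877630726 0.2601322772530457
[2, 3] [-1.0535  0.4483 -0.1965  0.5294  0.2664] 0.7313899226404698 -0.11016912513825426
[0, 1, 2, 3] [-0.1279  0.4486 -0.1965  0.529   0.2673] 1.0082162348276158 0.7574107554399586
```

View pics/ov2.png

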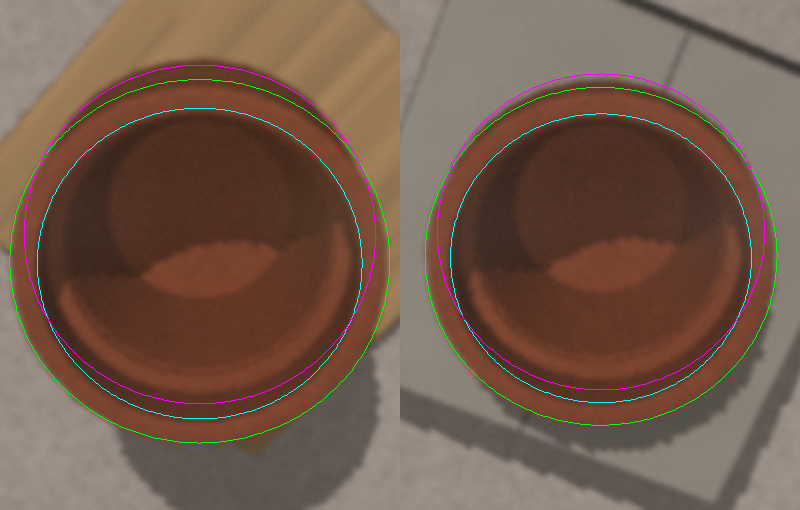

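```bash
python3 - <<'E'
from bench import manip, effector
from cam import *
d,x,q=pose(30); g=np.array([.529,.267,0])+.051*d
P=lambda z:[g[0],g[1],z]
manip.move_pose(P(.2),q)
manip.servo_line(P(.072),vel=.12); print(manip.current_clock(),manip.current_tool_pos(),manip.current_force())
effector.close(f_grip=35); manip.sleep(.2)
print(manip.current_clock(),manip.current_finger_gap(),manip.current_gripper_force(),manip.current_tool_pos()-P(.072),manip.current_force(),manip.current_wrist_torque())
E
```

```text
10.0833 [0.5737106  0.29303183 0.07295456] [0.04862784 0.37181065 1.26343326]
11.55 0.00790848791096235 35.41956005617976 [-1.29160248e-04  3.69201061e-04  1.04063091e-05] [-0.46438932  0.98177875 -0.43543154] [ 0.35246627 -0.06274904 -0.11343043]
```

```bash
python3 - <<'E'
from bench import manip, effector, viewer
from cam import *
import cv2
d,x,q=pose(30); g=np.array([.529,.267,0])+.051*d; h=np.array([.4485,-.1965,0])+.051*d
manip.servo_line([g[0],g[1],.09],vel=.05); print(manip.current_force(),manip.current_finger_gap())
manip.servo_line([g[0],g[1],.24],vel=.15); print(manip.current_clock(),manip.current_force(),manip.current_wrist_torque(),manip.current_finger_gap())
manip.move_pose([h[0],h[1],.24],q); manip.sleep(.2)
print(manip.current_clock(),manip.current_tool_pos()-[*h[:2],.24],manip.current_finger_gap())
a=viewer.get_image("scene")[120:320,130:330]; b=viewer.get_image("top")[200:360,320:480]
cv2.imwrite("pics/carry.png",np.hstack([cv2.resize(k,(400,400),interpolation=cv2.INTER_CUBIC) for k in(a,b)])[:,:,::-1])
E
```

```text
[-1.59079628 -0.26077907 -2.06790876] 0.007710275593629182
13.2083 [-0.14734711  0.59210339 -2.27714104] [ 0.01301886 -0.21432132 -0.03699888] 0.007563443371297513
15.125 [0.00048819 0.00102454 0.00011876] 0.007538057166497023
```

View pics/carry.png

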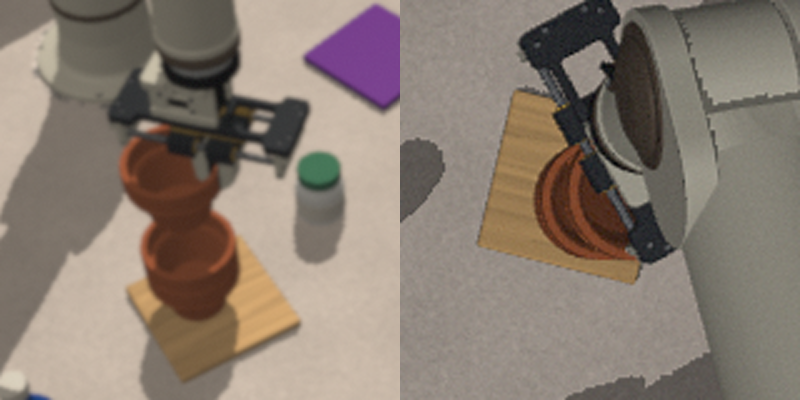

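```bash
python3 - <<'E'
from bench import manip, effector
from cam import *
d,x,q=pose(30); h=np.array([.4485,-.1965,0])+.051*d
manip.servo_line([h[0],h[1],.182],vel=.1)
for z in (.172,.162,.154,.146,.140,.136,.134,.132,.131,.130):
    manip.servo_line([h[0],h[1],z],vel=.05)
    f=manip.current_force(); print(z,f.round(1),manip.current_wrist_torque().round(2),(1e3*(manip.current_tool_pos()-[*h[:2],z])).round(1),round(manip.current_clock(),2))
    if f[2]>3 or np.hypot(f[0],f[1])>6: break
E
```

```text
0.172 [-0.2 -0.6 -1.5] [ 0.04 -0.16  0.  ] [-0.2 -0.  -0.2] 16.31
0.162 [-1.3  0.4 -2.2] [ 0.06 -0.21 -0.  ] [-0.3  0.1 -0.4] 16.66
0.154 [-0.1  0.8 -2.3] [ 0.06 -0.26 -0.04] [-0.3  0.1 -0.4] 16.97
0.146 [ 0.3 -0.1 -1.5] [ 0.08 -0.21  0.01] [-0.4  0.  -0.4] 17.27
0.14 [ 0.3 -0.4 -1.3] [ 0.04 -0.23 -0.01] [-0.3  0.  -0.4] 17.54
0.136 [-0.4 -0.8 -1. ] [ 0.07 -0.25 -0.  ] [-0.2  0.  -0.2] 17.79
0.134 [ 0.4  1.  -1.1] [ 0.12 -0.19 -0.03] [-0.   0.  -0.1] 18.04
0.132 [-0.1  0.2 -1.7] [ 0.03 -0.18  0.01] [-0.1  0.  -0.1] 18.29
0.131 [ 0.4  0.8 -1.6] [ 0.11 -0.2   0.02] [-0.   0.1 -0. ] 18.54
0.13 [ 0.1  0.5 -1.2] [ 0.22 -0.21 -0.05] [0.1 0.1 0.1] 18.79
```

```bash
python3 - <<'E'
from bench import manip, effector
from cam import *
d,x,q=pose(30); h=np.array([.4485,-.1965,0])+.051*d
for z in np.arange(.1295,.1235,-.0005):
    manip.servo_line([h[0],h[1],z],vel=.03); manip.sleep(.1)
    f=manip.current_force(); print(round(z,4),f.round(1),manip.current_wrist_torque().round(2),(1e3*(manip.current_tool_pos()-[*h[:2],z])).round(1),round(manip.current_clock(),2))
    if f[2]>2.5 or np.hypot(f[0],f[1])>6: break
E
```

```text
0.1295 [0.  1.6 5. ] [0.34 0.03 0.  ] [0.3 0.2 0.4] 19.14
```

```bash
python3 - <<'E'
from bench import manip, effector, viewer
from cam import *
import cv2
d,x,q=pose(30); h=np.array([.4485,-.1965,0])+.051*d
effector.open_jaws(); manip.sleep(.2); print(manip.current_force(),manip.current_clock())
manip.servo_line([h[0],h[1],.33],vel=.12)
t=np.r_[.4485,-.1965,.33]+x*((.487-.152)*.3153-.0816)
manip.move_pose(t,q); manip.sleep(.3); print(manip.current_clock())
a=viewer.get_image("scene")[120:320,130:330]; b=viewer.get_image("wrist")[60:400,150:490]
cv2.imwrite("pics/done.png",np.hstack([cv2.resize(k,(400,400),interpolation=cv2.INTER_CUBIC) for k in(a,b)])[:,:,::-1])
E
```

```text
[0.1514372  0.46824366 0.44274144] 20.7083
23.2167
```

View pics/done.png

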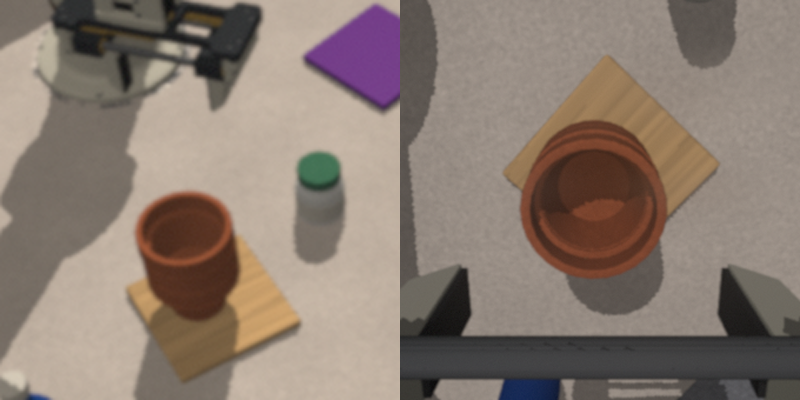

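The pot is nested concentrically and flush, with three collars stacked upright on the wooden board. The gripper is clear.

```bash
python3 -c "
from bench import manip
print(manip.hand_in())"
```

```text
the job is handed in; nothing more can be done
None
```

I lifted the pot out of the mould, lowered it fully home and upright on the stack on the wooden board, and handed the job in at about 23 s on the robot clock; the last pictures show the stack standing straight, and no judging result came back.

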